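Change over the hardware trays

ROBOT

A 7-joint arm with a two-finger parallel gripper is mounted at the origin on the work surface. World frame = base frame: x ahead of the robot, y to its left, z up, the work surface at z = 0. Lengths are in m, angles in rad, forces in N, time in s.
With the tool pointing down it reaches from about 0.425 to 0.95 m from the base axis. Payload 4.7 kg.
Tool frame: the origin (TCP) lies between the finger pads; the fingertips stand 11 mm ahead of it and the grasp point (between the pads) lies 8 mm behind it; z points along the fingers, y is the line along which they close (so a half turn about z gives the same grasp; the last joint's range is limited). The gripper opens to 87 mm and grips with 3 to 60 N. Pads are 19 mm wide; open, the fingers measure 117 mm over their backs; the gripper's body (75 mm by 190 mm) begins 51 mm behind the grasp point.
Start: joints at [1.093, 0.469, -0.049, 1.532, 0.024, 1.141, -0.082], TCP at [0.293, -0.608, 0.234] pointing down, gripper open.
Joint ranges: [-2.59, 2.59], [-0.33, 1.99], [-1.39, 1.29], [0.1, 2.45], [-1.04, 4.18], [0.21, 1.99], [-2.66, 2.66]. Speed limits (rad/s): [2.57, 2.57, 3.14, 3.14, 3.14, 3.14, 3.14].

INTERFACE

Orientations are given as a rotation vector (axis times angle).
In Python, from workcell import manip, vision, ticket gives the robot as it stands. The module is installed in compiled form; this text tells all that it offers.
- The arm moves only by the tool servo_tool, never from a script. Its argument "deltas" is one flat list of numbers, 6 for each row, row after row: the shift along the tool's x, y, z scaled (see below), then the turn, a rotation vector about the tool's x, y, z scaled (see below). A call has 1 to 20 rows; each row is the pose to reach, as a shift and turn from the pose commanded when the call began, along the tool's axes at that moment; what a row does not reach only later rows make up. The controller multiplies each number of a shift by 0.15 m and each number of a turn by 120 degrees. A row lasts 1/8 s, in which the tool goes at most 62.5 mm and 10.7 degrees, less where a joint would pass 70% of its speed; a pose out of reach is approached as far as the arm can. A call with a number of a shift or a turn outside -1 to 1 is refused whole. A call with a gripper value outside its range is refused whole. "fingers" is the opening in per cent of the stroke, from 0 (shut) to 100 (fully open), set as the call begins (left out, the last holds). The fingers move at their own pace and stop on an object; "force" is the grip in N (left out, the last holds). Time passes only in rows, so rows that repeat a pose let the fingers close. It gives the time, the measured TCP pose, the force, the opening and the grip force at its end, in the units of the state.
- manip.read_state(): the state, without advancing time (a new reading comes with each control period).
- vision.snapshot(name): name is "scene" or "side" or "wrist"; returns a dict with "frame" (400x640x3 uint8, blue, green, red), "camera_matrix" (3x3 intrinsics, pixels), "k1" (the pictures are not rectified: a ray, as slopes to the right and down, at radius r is drawn at 1 + k1 r^2 times it, then the intrinsics apply), "cam_to_world" (4x4, takes a point from camera to world coordinates); the wrist camera has in their place "hand_eye" (4x4, takes a point from camera to tool coordinates, whose origin is the TCP and whose axes are the flange's). Camera axes: x right, y down, z forward; pixel columns grow to the right and rows downward; lengths in m; the calibration is good to about 2 mm. A picture is of the moment at which its call begins: read the wrist's pose just before it. There is no depth.
- ticket.job_done(): hands the job in; it is judged then, once.
The state is a dict: "clock": time; "q": joint angles; "joint_velocities": joint speeds; "joint_torque": joint torques, N m; "ee_pos": TCP position; "ee_rot": TCP orientation; "wrist_force": force on the tool from outside, world axes, zero at the start; "moment": the same for the moment, N m; "finger_gap": opening from 0.0 (shut) to 1.0 (fully open); "grasp_force": force on a finger pad.
Only numpy, scipy, OpenCV 4.12 (cv2) and the standard library are available. Lean on these libraries where they do the work, as an engineer would, in place of code of your own. Each camera call takes 0.05 s, during which the arm holds its last target. There are 200 camera calls.

TASK

The riveting is done and buckles come next: with the fingertips, push the narrow rivet tray, which was left open, fully home; then hook a fingertip behind the front lip of the wide buckle tray and draw it out all the way to its stop. Never have both trays drawn out at once, do not pinch the tray fronts, and leave the jar, block, bottle and mallet where they are.

Things in the scene. Friction and masses are not known exactly. Their poses are not given: they have to be found in the camera images.
- wide_unit: Fixed low grey steel housing, 174 mm wide, 180 mm deep, 55 mm high, open at the front, with one aluminium tray of 150 mm width that slides in it. Origin on the bench under the middle of the housing's front edge; x points into the housing (level), y to the left, z up. The tray slides out along -x of this frame.
- narrow_unit: Fixed low grey steel housing, 114 mm wide, 180 mm deep, 55 mm high, open at the front, with one aluminium tray of 90 mm width that slides in it. Origin on the bench under the middle of the housing's front edge; x points into the housing (level), y to the left, z up. The tray slides out along -x of this frame.
- wide_tray (a joint): How far the wide tray is drawn out, in m: 0 fully home, 0.12 at its outer stop. It starts 0 to 15 mm out. Sliding it takes about 2.5 N of steady friction and it stays where it is left. Brass buckles lie fixed in its rear part.
- narrow_tray (a joint): How far the narrow tray is drawn out, in m: 0 fully home, 0.12 at its outer stop. It starts 60 to 110 mm out. Sliding it takes about 2.5 N of steady friction and it stays where it is left. Copper rivets stand fixed in its rear part.
- wide_lip_back (a point): Upright lip across the wide tray's front, 150 mm wide, 5 mm thick, top 34 mm above the bench. Point: middle of the top edge of its rear side (towards the housing); axes as the housing's; moves with the tray. Behind it (+x) is an open empty bay, 144 mm wide, 51 mm deep to a 30 mm high divider, floor 6 mm above the bench, clear of the housing even when the tray is home.
- narrow_lip_back (a point): Upright lip across the narrow tray's front, 90 mm wide, 5 mm thick, top 34 mm above the bench. Point: middle of the top edge of its rear side (towards the housing); axes as the housing's; moves with the tray. Behind it (+x) is an open empty bay, 84 mm wide, 51 mm deep to a 30 mm high divider, floor 6 mm above the bench, clear of the housing even when the tray is home.
- wide_face_front (a point): Front plate fixed to the front (-x) of the wide tray's lip, 150 mm wide, 5 mm thick, from 2 to 27 mm above the bench. This point is the middle of its front surface, 14.5 mm above the bench; axes as the housing's; it travels with the tray.
- narrow_face_front (a point): Front plate fixed to the front (-x) of the narrow tray's lip, 90 mm wide, 5 mm thick, from 2 to 27 mm above the bench. This point is the middle of its front surface, 14.5 mm above the bench; axes as the housing's; it travels with the tray.
- jar: Bystander: loose amber glass jar, 44 mm across, 65 mm high, between the two housings. Origin at the centre of its underside.
- block: Bystander: loose steel block, 50 x 40 x 90 mm high, on the left of the work. Origin at the centre of its underside.
- glue: Bystander: loose white glue bottle, 56 mm across, 130 mm high, on the right of the work. Origin at the centre of its underside.
- mallet: Bystander: loose mallet lying on the bench on the right, nearer the robot; head 50 x 90 x 50 mm high, handle 24 mm thick running 190 mm from the head along its -x. Origin under the head's centre.

How it is judged:
On the way, in this order (a step that is already met when the one before it is completed fails the run):
1. the narrow tray is pushed fully home (within 5 mm), the wide one still in (value of joint narrow_tray below 0.005 m and value of joint wide_tray below 0.04 m), for 0.1 s.
2. the wide tray is on its way out, drawn by a finger against its lip (contact force between the fingers and wide_lip above 0.5 N and value of joint wide_tray between 0.045 and 0.105 m), for 0.05 s.
3. the wide tray is out at its stop (value of joint wide_tray above 0.114 m), for 0.2 s.
At the end, for the whole second after the job is handed in: The narrow tray is home (less than 6 mm out), the wide tray is out at its stop (more than 113 of 120 mm) and at rest, and the jar, block, bottle and mallet are within 20 mm of where they stood (value of joint narrow_tray below 0.006 m and value of joint wide_tray above 0.113 m and velocity of joint wide_tray between -0.01 and 0.01 m/s and distance of each of jar, block, glue, mallet from where it was at the start of the episode below 0.02 m); the robot touches nothing.
It fails at once if both trays drawn out at once (narrow over 20 mm and wide over 40 mm) (value of joint narrow_tray above 0.02 m and value of joint wide_tray above 0.04 m).
It fails at once if the front of a tray is pinched: fingers press on its lip and its front plate at once ((contact force between the fingers and wide_lip above 3 N and contact force between the fingers and wide_face above 3 N) or (contact force between the fingers and narrow_lip above 3 N and contact force between the fingers and narrow_face above 3 N)).
It fails at once if a bystander (jar, block, bottle, mallet) is shifted or lifted by more than 20 mm (distance of any of jar, block, glue, mallet from where it was at the start of the episode above 0.02 m).
It fails at once if a bystander is tipped over (angle between any of jar, block, glue, mallet's own z axis and vertical above 0.35 rad).
It also fails if it takes over 51 s, if anything falls off the work surface, if the arm or the gripper's body presses on something with over 40 N, if the wrist force passes 120 N, or if a joint passes its speed limit or range.

## Working session

There is one attempt and no reset: what is moved stays moved. The work goes in short steps, Python scripts to look and compute and a tool call to move; the robot and the scene stay as the last step left them, time stands still between calls to the robot, and variables do not carry over. Pictures are saved under pics/ and viewed, at most 10 in all, crops included, and the job is handed in when it is done.

Besides the shell and the picture viewer there is one more tool, called after ">>>" as name(argument=value, ...) on one line, values as JSON. servo_tool: Moves the arm, as the interface text tells. Its arguments: {"type":"object","properties":{"deltas":{"type":"array","items":{"type":"number","minimum":-1,"maximum":1}},"fingers":{"type":"number"},"force":{"type":"number"}},"required":["deltas"]}

```bash
mkdir -p pics; cat > h.py <<'E'
import numpy as np, cv2
from workcell import manip, vision, ticket
from scipy.spatial.transform import Rotation as R
def ray(s,u,v,T=None):
    K=s["camera_matrix"];d=np.array([s["k1"],0,0,0,0],float)
    p=cv2.undistortPoints(np.array([[[u,v]]],float),K,d)[0,0]
    T=s["cam_to_world"] if T is None else T
    return T[:3,3],T[:3,:3]@np.array([p[0],p[1],1])
def onz(s,u,v,z,T=None):
    o,d=ray(s,u,v,T);return o+d*(z-o[2])/d[2]
E
python3 - <<'E'
from h import *
st=manip.read_state();print({k:np.round(v,3).tolist() for k,v in st.items()})
import pickle
for n in("scene","side"):
    s=vision.snapshot(n);pickle.dump(s,open(n+".pkl","wb"));cv2.imwrite(f"pics/{n}.png",s["frame"]);print(n,np.round(s["cam_to_world"],3).tolist(),s["camera_matrix"][0,0],s["k1"])
print(R.from_rotvec(st["ee_rot"]).as_matrix().round(3))
E
```

```text
{'clock': 0.0, 'q': [1.093, 0.469, -0.049, 1.534, 0.024, 1.141, -0.082], 'joint_velocities': [-0.002, -0.001, -0.0, 0.0, 0.001, 0.0, -0.001], 'joint_torque': [-0.001, -50.797, -0.081, -23.615, -0.061, 0.038, 0.0], 'ee_pos': [0.293, -0.608, 0.232], 'ee_rot': [-3.061, -0.699, 0.001], 'wrist_force': [0.447, 0.145, 0.259], 'moment': [0.019, 0.002, 0.01], 'grasp_force': 0.0, 'finger_gap': 1.001}
scene [[-0.853, 0.305, -0.423, 1.069], [0.521, 0.534, -0.665, 0.855], [0.023, -0.788, -0.615, 0.848], [0.0, 0.0, 0.0, 1.0]] 453.2466984221844 -0.12983848743442933
side [[-0.969, -0.201, 0.142, 0.389], [-0.246, 0.761, -0.601, 0.615], [0.012, -0.617, -0.787, 0.876], [0.0, 0.0, 0.0, 1.0]] 382.23105495969907 -0.036507134053936845
[[ 0.901  0.434 -0.001]
 [ 0.434 -0.901  0.002]
 [-0.    -0.002 -1.   ]]
```

View pics/scene.png

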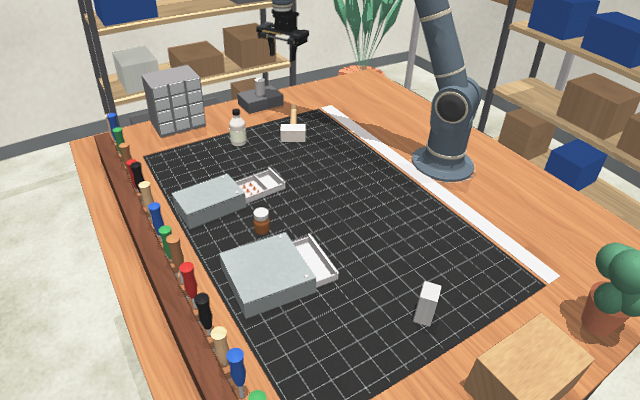

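View pics/side.png

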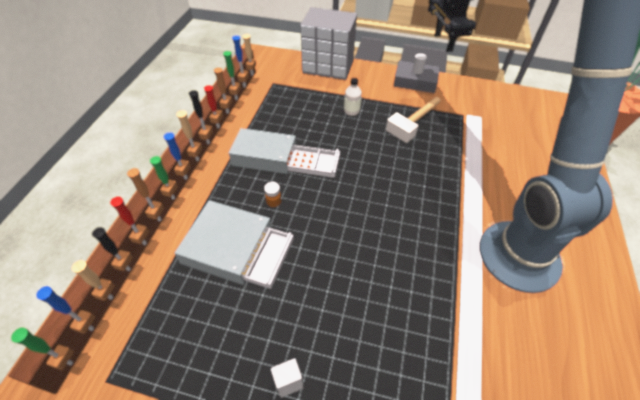

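The scene view shows the narrow unit (175–285, 170–225) with its tray well out, the wide unit (220–338, 235–315), the jar at (261,222), the bottle at (237,130), the mallet at (293,130) and the block at (428,303). The side view shows the same things. Next I'll zoom in on the units.

```bash
python3 - <<'E'
from h import *
import pickle
a=pickle.load(open("scene.pkl","rb"));b=pickle.load(open("side.pkl","rb"))
def crop(s,x,y,w,h,k):
    c=cv2.resize(s["frame"][y:y+h,x:x+w],None,fx=k,fy=k,interpolation=cv2.INTER_CUBIC)
    for i in range(0,w,20):cv2.putText(c,str(x+i),(i*k,8),0,.3,(0,255,255),1);cv2.line(c,(i*k,10),(i*k,14),(0,255,255),1)
    for i in range(20,h,20):cv2.putText(c,str(y+i),(0,i*k+3),0,.3,(0,255,255),1)
    return c
A=crop(a,165,160,180,160,4)[:,:720]
cv2.imwrite("pics/ca.png",A[:600]);
B=crop(b,170,120,180,170,4);cv2.imwrite("pics/cb.png",B[:600] if B.shape[0]>600 else B)
for n,s in(("scene",a),("side",b)):
    hsv=cv2.cvtColor(s["frame"],cv2.COLOR_BGR2HSV)
    for p in ([(210,200),(265,270)] if n=="scene" else [(262,147),(225,240)]):
        m=np.zeros((402,642),np.uint8);f=cv2.cvtColor(s["frame"],cv2.COLOR_BGR2LAB).copy()
        cv2.floodFill(f,m,p,0,(6,4,4),(6,4,4),4|cv2.FLOODFILL_FIXED_RANGE|cv2.FLOODFILL_MASK_ONLY|(255<<8))
        m=m[1:-1,1:-1];c=max(cv2.findContours(m,0,2)[0],key=cv2.contourArea)
        q=cv2.approxPolyDP(cv2.convexHull(c),4,True)[:,0]
        print(n,p,cv2.contourArea(c),[(u.tolist(),onz(s,*u,.055)[:2].round(4).tolist()) for u in q])
E
```

```text
scene (210, 200) 1221.5 [([242, 191], [0.6879, -0.1251]), ([187, 213], [0.859, -0.1095]), ([174, 196], [0.8666, -0.2004]), ([225, 174], [0.6975, -0.2285])]
scene (265, 270) 3362.0 [([286, 236], [0.6693, 0.104]), ([313, 276], [0.6807, 0.255]), ([245, 302], [0.8501, 0.2454]), ([228, 268], [0.842, 0.133]), ([231, 255], [0.8184, 0.0968]), ([242, 246], [0.782, 0.0814])]
side (262, 147) 1237.5 [([230, 151], [0.8588, -0.1155]), ([241, 130], [0.8622, -0.2118]), ([292, 137], [0.6961, -0.2223]), ([285, 159], [0.6879, -0.126])]
side (225, 240) 3664.0 [([209, 202], [0.8372, 0.0799]), ([267, 219], [0.6666, 0.0929]), ([239, 272], [0.6795, 0.2549]), ([177, 252], [0.8477, 0.2431])]
```

View pics/ca.png

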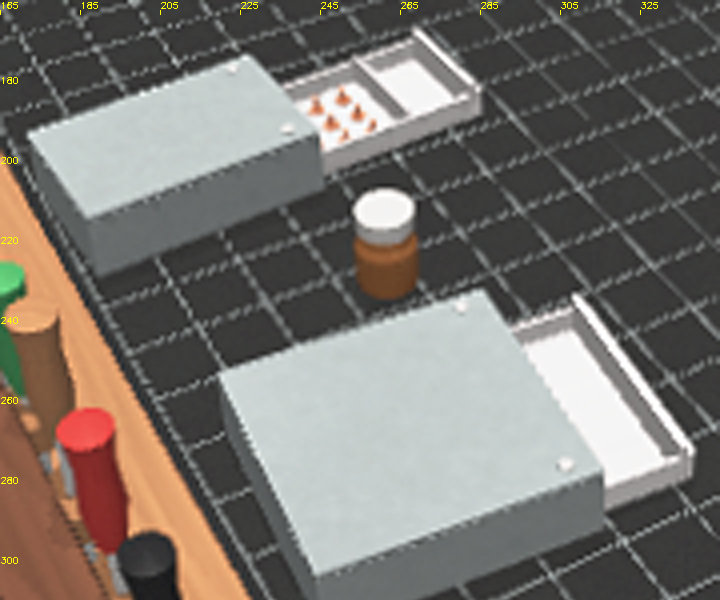

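View pics/cb.png

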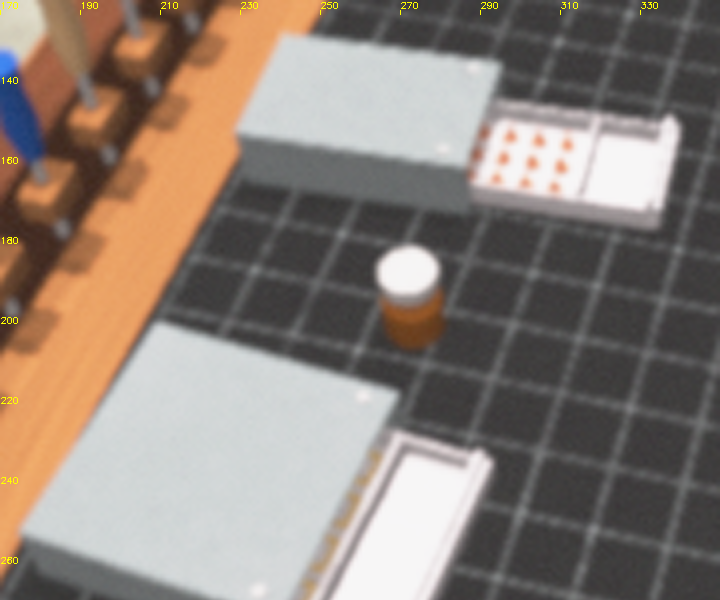

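The zoomed crops show the corners clearly. In the scene view the narrow housing's front top corners are at (227,174) and (245.5,194.5), and its lip top edge runs from (269,167.5) to (285,183). The wide housing's corners are at (286.7,232.8) and (315.5,278), and its lip edge runs from (309,233.7) to (337.7,273.3). The jar stands between the units.

```bash
python3 - <<'E'
from h import *
import pickle
a=pickle.load(open("scene.pkl","rb"));b=pickle.load(open("side.pkl","rb"))
def P(n,s,z,*uv):
    r=[onz(s,*u,z)[:2] for u in uv];print(n,[x.round(4).tolist() for x in r]);return r
def unit(n,s,fr,fl,rr,rl):
    r=P(n,s,.055,fr,fl,rr,rl);f=(r[0]+r[1])/2;k=(r[2]+r[3])/2
    d=k-f;e=r[1]-r[0];print("  front mid",f.round(4),"L",np.linalg.norm(d).round(4),"W",np.linalg.norm(e).round(4),"yaw deg",np.degrees([np.arctan2(d[1],d[0]),np.arctan2(-e[0],e[1])]).round(2));return f
unit("N scene",a,(227,174),(245.5,194.5),(172,193.2),(188.2,213.2))
unit("N side",b,(295,135.7),(287.5,160.7),(240.7,128.2),(229.2,152.7))
unit("W scene",a,(286.7,232.8),(315.5,278),(220,253.7),(245.5,303))
unit("W side",b,(270,217.5),(240.5,273),(209,200.5),(175.5,252))
P("N lip scene",a,.034,(269,167.5),(285,182.5))
P("N lip side",b,.034,(339.5,149.5),(335,172.5))
P("W lip scene",a,.034,(309,233.7),(337.7,273))
P("W lip side",b,.034,(292.5,235),(266,283))
P("jar base/top",a,0,(261,229));P("jartop",a,.065,(261,212));P("jartop side",b,.065,(272,188))
P("mallet",a,.05,(281,125),(306,125),(305,133));P("glue",a,.0,(238,142));P("block",a,.09,(430,288))
E
```

```text
N scene [[0.6922, -0.2255], [0.6861, -0.1051], [0.8676, -0.216], [0.8565, -0.1071]]
  front mid [ 0.6891 -0.1653] L 0.1729 W 0.1205 yaw deg [1.24 2.93]
N side [[0.6888, -0.2304], [0.6786, -0.1213], [0.8663, -0.2195], [0.8583, -0.1082]]
  front mid [ 0.6837 -0.1758] L 0.179 W 0.1095 yaw deg [3.84 5.33]
W scene [[0.6619, 0.0943], [0.679, 0.2632], [0.8401, 0.0793], [0.8504, 0.2485]]
  front mid [0.6704 0.1787] L 0.1755 W 0.1697 yaw deg [-4.85 -5.77]
W side [[0.6606, 0.0864], [0.6751, 0.2564], [0.8394, 0.0751], [0.8512, 0.2441]]
  front mid [0.6678 0.1714] L 0.1779 W 0.1707 yaw deg [-3.79 -4.86]
N lip scene [[0.5525, -0.2211], [0.547, -0.1253]]
N lip side [[0.5442, -0.2276], [0.5357, -0.1303]]
W lip scene [[0.6018, 0.1066], [0.614, 0.2609]]
W lip side [[0.5926, 0.1107], [0.6137, 0.2564]]
jar base/top [[0.688, -0.0077]]
jartop [[0.6871, -0.0025]]
jartop side [[0.6848, -0.0026]]
mallet [[0.4024, -0.4199], [0.324, -0.3759], [0.3564, -0.3284]]
glue [[0.5538, -0.466]]
block [[0.4949, 0.4432]]
```

>>> servo_tool(deltas=[0.15,-0.15,0,0,0,0.03,0.35,-0.35,0,0,0,0.07,0.55,-0.55,0,0,0,0.11,0.75,-0.75,0,0,0,0.15,0.92,-0.92,0,0,0,0.175,1,-1,0,0,0,0.185,1,-1,0,0,0,0.185], fingers=0)

```text
clock: 0.98
ee_pos: [0.3636, -0.4065, 0.2334]
ee_rot: [-3.139, -0.101, 0.0]
wrist_force: [-0.1, -0.5, -0.6]
finger_gap: 0.286
grasp_force: 0.0
```

>>> servo_tool(deltas=[0.1,-0.2,0,0,0,0,0.3,-0.5,0,0,0,0,0.5,-0.8,0,0,0,0,0.6,-1,0,0,0,0])

```text
clock: 1.48
ee_pos: [0.4448, -0.2515, 0.2335]
ee_rot: [-3.14, -0.099, -0.001]
wrist_force: [0.7, -1.4, 0.2]
finger_gap: 0.006
grasp_force: 0.0
```

>>> servo_tool(deltas=[0.1,-0.2,0,0,0,0,0.2,-0.4,0,0,0,0,0.3,-0.47,0.2,0,0,0,0.3,-0.47,0.5,0,0,0,0.3,-0.47,0.5,0,0,0])

```text
clock: 2.1
ee_pos: [0.4817, -0.18, 0.1556]
ee_rot: [-3.138, -0.095, 0.012]
wrist_force: [-0.4, 0.2, 1.6]
finger_gap: 0.001
grasp_force: 0.0
```

```bash
python3 - <<'E'
from h import *
import pickle
st=manip.read_state();s=vision.snapshot("wrist");s["st"]=st;pickle.dump(s,open("w1.pkl","wb"));cv2.imwrite("pics/w1.png",s["frame"])
print(st["ee_pos"],st["ee_rot"],s["hand_eye"].round(3).tolist())
E
```

```text
[ 0.48167837 -0.18004308  0.1556256 ] [-3.13793235 -0.09465637  0.01157078] [[0.0, -0.965, -0.261, 0.071], [1.0, 0.0, 0.0, 0.0], [0.0, -0.261, 0.965, -0.151], [0.0, 0.0, 0.0, 1.0]]
```

View pics/w1.png

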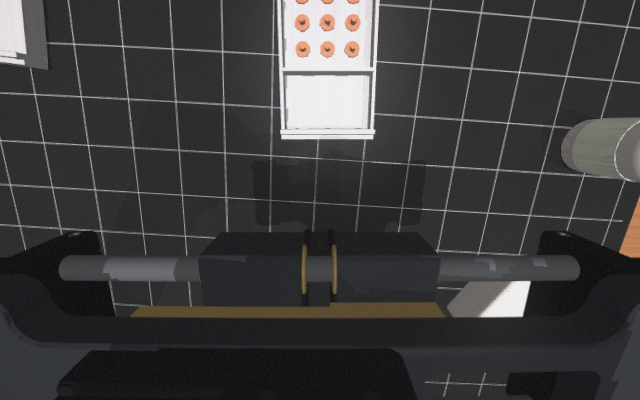

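The wrist view shows the narrow tray ahead of the closed fingers, with its lip from (281,130) to (375,131) and the face-plate edge at v≈137. The wide tray's corner is at the upper left (30,60).

```bash
python3 - <<'E'
from h import *
import pickle
s=pickle.load(open("w1.pkl","rb"));T=np.eye(4);T[:3,:3]=R.from_rotvec(s["st"]["ee_rot"]).as_matrix();T[:3,3]=s["st"]["ee_pos"];W=T@s["hand_eye"]
for n,u,v,z in(("lip l",281,131,.034),("lip r",375,131,.034),("face l",282,137.5,.027),("face r",374,137.5,.027),("side l top",279,0,.03),("side r top",380,0,.03),("side l",284,100,.03),("side r",374,100,.03),("wide lip R corner",45,66,.034)):
    print(n,onz(s,u,v,z,W).round(4))
E
```

```text
lip l [ 0.5469 -0.1402  0.034 ]
lip r [ 0.5523 -0.229   0.034 ]
face l [ 0.5406 -0.1404  0.027 ]
face r [ 0.5461 -0.23    0.027 ]
side l top [ 0.6568 -0.135   0.03  ]
side r top [ 0.6621 -0.222   0.03  ]
side l [ 0.5751 -0.1417  0.03  ]
side r [ 0.5802 -0.2257  0.03  ]
wide lip R corner [0.593  0.0776 0.034 ]
```

>>> servo_tool(deltas=[0,0.06,0.2,0,0,0,0,0.06,0.45,0,0,0,0,0.06,0.7,0,0,0,0,0.06,0.88,0,0,0,0,0.06,0.88,0,0,0])

```text
clock: 2.78
ee_pos: [0.4848, -0.1895, 0.0266]
ee_rot: [3.14, 0.094, -0.001]
wrist_force: [0.3, -0.0, 0.4]
finger_gap: 0.002
grasp_force: 0.0
```

>>> servo_tool(deltas=[0.1,0,0,0,0,0,0.2,0,0,0,0,0,0.3,0,0,0,0,0,0.36,0,0,0,0,0,0.42,0,0,0,0,0,0.48,0,0,0,0,0,0.54,0,0,0,0,0,0.6,0,0,0,0,0,0.66,0,0,0,0,0,0.7,0,0,0,0,0])

```text
clock: 4.03
ee_pos: [0.5902, -0.1821, 0.0264]
ee_rot: [3.14, 0.096, 0.0]
wrist_force: [-2.6, 0.0, 0.3]
finger_gap: 0.003
grasp_force: 1.4
```

Friction reads 2.6 N, so the tray is sliding. I'll keep pushing in small steps until it reaches the stop.

>>> servo_tool(deltas=[0.03,0,0,0,0,0,0.06,0,0,0,0,0,0.09,0,0,0,0,0,0.12,0,0,0,0,0,0.12,0,0,0,0,0])

```text
clock: 4.65
ee_pos: [0.6084, -0.1809, 0.0266]
ee_rot: [3.14, 0.097, 0.002]
wrist_force: [-1.1, 0.4, -1.4]
finger_gap: 0.007
grasp_force: 0.5
```

>>> servo_tool(deltas=[0.02,0,0,0,0,0,0.04,0,0,0,0,0,0.06,0,0,0,0,0,0.06,0,0,0,0,0])

```text
clock: 5.15
ee_pos: [0.6152, -0.1805, 0.0266]
ee_rot: [-3.14, -0.096, 0.005]
wrist_force: [-6.6, 0.3, 3.3]
finger_gap: 0.003
grasp_force: 3.0
```

>>> servo_tool(deltas=[0.02,0,0,0,0,0,0.04,0,0,0,0,0,0.04,0,0,0,0,0])

```text
clock: 5.52
ee_pos: [0.6155, -0.1805, 0.0265]
ee_rot: [-3.139, -0.095, 0.025]
wrist_force: [-17.5, 0.5, 14.3]
finger_gap: 0.004
grasp_force: 9.2
```

>>> servo_tool(deltas=[-0.1,0,0,0,0,0,-0.25,0,0,0,0,0,-0.35,0,-0.15,0,0,0,-0.35,0,-0.45,0,0,0,-0.35,0,-0.75,0,0,0,-0.35,0,-1,0,0,0,-0.35,0,-1,0,0,0])

```text
clock: 6.4
ee_pos: [0.5736, -0.1836, 0.1808]
ee_rot: [3.137, 0.097, 0.017]
wrist_force: [-0.3, 0.0, -0.9]
finger_gap: 0.003
grasp_force: 0.0
```

>>> servo_tool(deltas=[0,-0.2,0,0,0,0.02,0,-0.5,0,0,0,0.04,0,-0.8,0,0,0,0.06,0,-1,0,0,0,0.07,0,-1,0,0,0,0.07])

```text
clock: 7.02
ee_pos: [0.5609, -0.03, 0.1759]
ee_rot: [-3.138, 0.124, -0.0]
wrist_force: [0.1, -1.1, -0.5]
finger_gap: 0.004
grasp_force: 0.0
```

>>> servo_tool(deltas=[0,-0.2,0,0,0,0,0,-0.5,0,0,0,0,-0.1,-0.8,0,0,0,0,-0.3,-1,0,0,0,0,-0.3,-1,0,0,0,0])

```text
clock: 7.65
ee_pos: [0.5273, 0.122, 0.176]
ee_rot: [-3.138, 0.126, 0.001]
wrist_force: [0.1, -1.0, -0.2]
finger_gap: 0.007
grasp_force: 0.0
```

>>> servo_tool(deltas=[0,-0.2,0,0,0,0,0,-0.4,0,0,0,0,0,-0.45,0,0,0,0,0,-0.45,0,0,0,0])

```text
clock: 8.15
ee_pos: [0.5351, 0.1855, 0.1761]
ee_rot: [3.138, -0.136, -0.0]
wrist_force: [-0.2, 0.0, -0.2]
finger_gap: 0.003
grasp_force: 0.0
```

```bash
python3 - <<'E'
from h import *
import pickle
st=manip.read_state();s=vision.snapshot("wrist");s["st"]=st;pickle.dump(s,open("w2.pkl","wb"));cv2.imwrite("pics/w2.png",s["frame"])
print(st["ee_pos"],st["ee_rot"])
E
```

```text
[0.53511809 0.18546215 0.17605435] [ 3.13759353e+00 -1.35832722e-01 -3.29385886e-04]
```

View pics/w2.png

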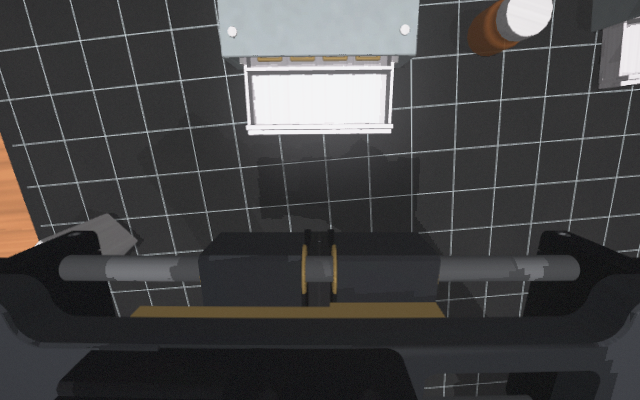

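The wrist view is square to the wide tray. Its lip front edge runs from (247,127) to (393,126), the divider is at v≈68, and the bay is open between them. The jar is clear on the right at (500,25).

```bash
python3 - <<'E'
from h import *
import pickle
s=pickle.load(open("w2.pkl","rb"));T=np.eye(4);T[:3,:3]=R.from_rotvec(s["st"]["ee_rot"]).as_matrix();T[:3,3]=s["st"]["ee_pos"];W=T@s["hand_eye"];I=np.linalg.inv(T)
g=cv2.cvtColor(s["frame"],cv2.COLOR_BGR2GRAY);print(g[55:140,320].tolist())
for n,u,v,z in(("lip l",247,127.5,.034),("lip r",393,125.5,.034),("face l",248,133,.027),("face r",392,131,.027),("div l",247,68,.03),("div r",392,67,.03),("house l",222,56,.055),("house r",418,54,.055)):
    p=onz(s,u,v,z,W);print(n,p.round(4),"tool",(I@np.r_[p,1])[:3].round(4))
E
```

```text
[146, 131, 166, 168, 165, 167, 167, 167, 167, 176, 195, 219, 242, 242, 230, 134, 109, 110, 109, 206, 244, 244, 244, 244, 244, 244, 244, 244, 244, 244, 244, 244, 244, 244, 244, 244, 244, 244, 244, 244, 244, 244, 244, 244, 244, 244, 244, 244, 244, 244, 244, 244, 244, 244, 244, 244, 244, 244, 244, 244, 244, 244, 244, 244, 244, 244, 244, 244, 239, 219, 242, 243, 244, 240, 180, 242, 243, 242, 234, 104, 82, 81, 80, 81, 81]
lip l [0.6129 0.2516 0.034 ] tool [ 0.0718 -0.0727  0.142 ]
lip r [0.602  0.1037 0.034 ] tool [0.0738 0.0756 0.1421]
face l [0.6074 0.2531 0.027 ] tool [ 0.0662 -0.0738  0.149 ]
face r [0.5965 0.103  0.027 ] tool [0.0683 0.0767 0.1491]
div l [0.669  0.2441 0.03  ] tool [ 0.1283 -0.0702  0.146 ]
div r [0.6577 0.1024 0.03  ] tool [0.1293 0.072  0.1461]
house l [0.6755 0.2594 0.055 ] tool [ 0.1335 -0.086   0.1209]
house r [0.6622 0.0855 0.055 ] tool [0.1352 0.0885 0.1211]
```

>>> servo_tool(deltas=[0.2,0,0,0,0,0,0.45,0.01,0,0,0,0,0.65,0.01,0,0,0,0,0.65,0.01,0.2,0,0,0,0.65,0.01,0.4,0,0,0,0.65,0.01,0.6,0,0,0,0.65,0.01,0.75,0,0,0,0.65,0.01,0.85,0,0,0,0.65,0.01,0.93,0,0,0,0.65,0.01,1,0,0,0,0.65,0.01,1,0,0,0])

```text
clock: 9.57
ee_pos: [0.6313, 0.1769, 0.026]
ee_rot: [3.138, -0.134, -0.001]
wrist_force: [-0.0, -0.0, 0.8]
finger_gap: 0.001
grasp_force: 0.0
```

>>> servo_tool(deltas=[-0.03,0,0,0,0,0,-0.06,0,0,0,0,0,-0.1,0,0,0,0,0,-0.14,0,0,0,0,0,-0.18,0,0,0,0,0])

```text
clock: 10.2
ee_pos: [0.6052, 0.1795, 0.0272]
ee_rot: [-3.138, 0.134, -0.003]
wrist_force: [3.2, -0.4, 1.7]
finger_gap: 0.007
grasp_force: 1.4
```

>>> servo_tool(deltas=[-0.04,0,0,0,0,0,-0.08,0,0,0,0,0,-0.12,0,0,0,0,0,-0.16,0,0,0,0,0,-0.2,0,0,0,0,0,-0.25,0,0,0,0,0,-0.3,0,0,0,0,0,-0.35,0,0,0,0,0,-0.4,0,0,0,0,0,-0.45,0,0,0,0,0,-0.5,0,0,0,0,0,-0.55,0,0,0,0,0,-0.55,0,0,0,0,0])

```text
clock: 11.82
ee_pos: [0.5206, 0.1868, 0.0261]
ee_rot: [3.138, -0.133, -0.004]
wrist_force: [0.4, 0.4, 0.6]
finger_gap: 0.009
grasp_force: 0.0
```

>>> servo_tool(deltas=[-0.03,0,0,0,0,0,-0.06,0,0,0,0,0,-0.08,0,0,0,0,0,-0.08,0,0,0,0,0])

```text
clock: 12.32
ee_pos: [0.5104, 0.1877, 0.0266]
ee_rot: [-3.139, 0.134, 0.0]
wrist_force: [2.7, -0.4, -2.1]
finger_gap: 0.008
grasp_force: 1.0
```

>>> servo_tool(deltas=[-0.02,0,0,0,0,0,-0.04,0,0,0,0,0,-0.06,0,0,0,0,0,-0.06,0,0,0,0,0])

```text
clock: 12.82
ee_pos: [0.5101, 0.1878, 0.0274]
ee_rot: [-3.134, 0.137, -0.025]
wrist_force: [20.0, -2.4, -15.9]
finger_gap: 0.005
grasp_force: 9.6
```

>>> servo_tool(deltas=[-0.02,0,0,0,0,0,-0.04,0,0,0,0,0,-0.04,0,0,0,0,0])

```text
clock: 13.2
ee_pos: [0.5099, 0.1878, 0.028]
ee_rot: [-3.131, 0.14, -0.04]
wrist_force: [32.0, -3.0, -24.2]
finger_gap: 0.005
grasp_force: 15.3
```

The tray is at its stop: the force rises with no movement. I'll ease off forward into the middle of the bay and lift.

>>> servo_tool(deltas=[0.06,0,0,0,0,0,0.12,0,0,0,0,0,0.18,0,0,0,0,0,0.18,0,0,0,0,0])

```text
clock: 13.7
ee_pos: [0.5223, 0.1865, 0.0264]
ee_rot: [3.138, -0.134, -0.001]
wrist_force: [-0.8, 0.5, 0.1]
finger_gap: 0.005
grasp_force: 0.0
```

>>> servo_tool(deltas=[0,0,-0.1,0,0,0,0,0,-0.3,0,0,0,0,0,-0.6,0,0,0,0,0,-0.9,0,0,0,0,0,-1,0,0,0,0,0,-1,0,0,0])

```text
clock: 14.45
ee_pos: [0.5225, 0.1867, 0.1777]
ee_rot: [-3.138, 0.133, -0.003]
wrist_force: [-0.0, -0.2, -0.3]
finger_gap: 0.008
grasp_force: 0.0
```

```bash
python3 - <<'E'
from h import *
st=manip.read_state();print(st["ee_pos"],st["wrist_force"])
s=vision.snapshot("scene");cv2.imwrite("pics/end.png",s["frame"])
for u in((250,200),):pass
E
```

```text
[0.52251033 0.18670422 0.17767976] [-0.00686588 -0.24935529 -0.25168676]
```

View pics/end.png

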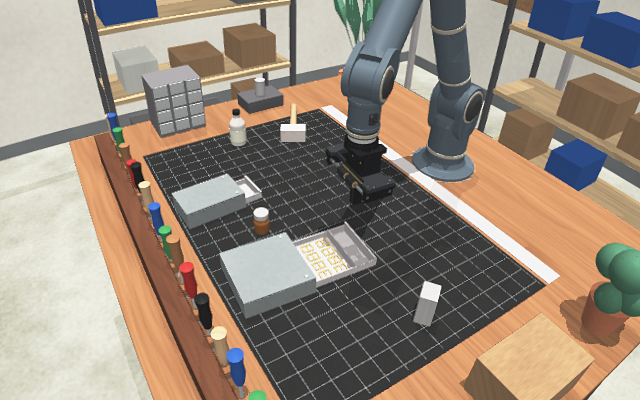

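The final view shows the narrow tray home at (250,190) and the wide tray fully out with its buckles showing at (340,250). The jar, bottle, mallet and block sit at their original pixels, and the gripper is clear, so I'm handing in.

```bash
python3 -c "
from h import *
print(ticket.job_done())"
```

```text
the job is handed in; nothing more can be done
None
```

I handed the job in after about 14.5 s on the clock; no verdict came back: the narrow rivet tray is pushed home to its stop, the wide buckle tray is drawn out to its stop, and in the final picture the jar, block, bottle and mallet look unmoved.

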